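Unlock the gauge-ball tray and hold it over the inspection camera

ROBOT

A 7-joint arm with a two-finger parallel gripper is mounted at the origin on the work surface. World frame = base frame: x ahead of the robot, y to its left, z up, the work surface at z = 0. Lengths are in m, angles in rad, forces in N, time in s.
With the tool pointing down it reaches from about 0.425 to 1.025 m from the base axis. Payload 9.4 kg.
Tool frame: the origin (TCP) lies between the finger pads; the fingertips stand r.tips_ahead ahead of it and the grasp point (between the pads) lies 5 mm behind it (r.tips_ahead is the distance from the TCP to the fingertips, in m); z points along the fingers, y is the direction in which the jaws open and shut (so a half turn about z gives the same grasp; the last joint's range is limited). The gripper opens to 85 mm and grips with 20 to 120 N. Pads are 22 mm wide; open, the fingers measure 114 mm over their backs; the gripper's body (76 mm by 85 mm) begins 54 mm behind the grasp point. The pads swing forward as they close: fully open they stand 13 mm farther back than shut.
Start: joints at [1.058, 0.599, -0.003, 1.599, 0.002, 0.943, -0.08], TCP at [0.306, -0.657, 0.245] pointing down, gripper open.
Joint ranges: [-2.57, 2.57], [-0.35, 1.97], [-1.29, 1.29], [0.11, 2.56], [-1.05, 4.19], [0.11, 1.86], [-2.63, 2.63]. Speed limits (rad/s): [2.22, 2.22, 3.01, 3.01, 3.14, 3.14, 3.14].

INTERFACE

Orientations are given as [roll, pitch, yaw] about the fixed x, y, z axes, in that order (R = Rz(yaw) Ry(pitch) Rx(roll)).
In Python, from station import r gives the robot as it stands.
- The arm moves only by the shell command python3 -m creep 'ROWS' [OPENING]. ROWS is JSON, a list of rows, each a list of 2 entries, a list of its own where there are three numbers: the shift along the tool's x, y, z in cm, then the turn, a rotation vector about the tool's x, y, z in rad. In form: [[[x, y, z], [wx, wy, wz]], ...]. A call has 1 to 8 rows; each row is the pose to reach, as a shift and turn from the pose commanded when the call began, along the tool's axes at that moment; what a row does not reach only later rows make up. A row lasts 1/8 s, in which the tool goes at most 62.5 mm and 10.7 degrees, less where a joint would pass 70% of its speed; a pose out of reach is approached as far as the arm can. A call with a gripper value outside its range is refused whole. OPENING is the opening, from 0 (shut) to 1 (fully open), set as the call begins (- or left out, the last holds). The fingers move at their own pace and stop on an object; the grip force is fixed at half the most. Time passes only in rows, so rows that repeat a pose let the fingers close. It gives the time, the measured TCP pose, the force and the opening at its end, in the units of the state.
- r.state(): the state, without advancing time (a new reading comes with each control period).
- r.capture(name): name is "scene" or "top"; returns a dict with "image" (420x560x3 uint8, red, green, blue), "fx", "fy", "cx", "cy" (pixels), "R" (3x3) and "t" (3): a world point X has camera coordinates R X + t. Camera axes: x right, y down, z forward; pixel columns grow to the right and rows downward; lengths in m; the calibration is good to about 2 mm. A picture is of the moment at which its call begins. There is no depth.
- r.close_job(): hands the job in, once; it reports no verdict.
The state is a dict: "t": time; "joints": joint angles; "joint_velocities": joint speeds; "effort": joint torques, N m; "eef_pos": TCP position; "eef_rot": TCP orientation; "wrist_force": force on the tool from outside, world axes, zero at the start; "wrist_torque": the same for the moment, N m; "grip_width": finger opening in m.
Only numpy, scipy, OpenCV 4.12 (cv2) and the standard library are available. Lean on these libraries where they do the work, as an engineer would, in place of code of your own. Each camera call takes 0.05 s, during which the arm holds its last target.

TASK

Turn the ball tray anticlockwise (seen from above) by its orange handle, while it still sits in the dock, until its lugs are clear of the blue claws (about 45 degrees), then lift it out, carrying it level so that the red gauge ball stays in its clear cup; do not touch the ball. Bring the ball centrally over the lens of the upward-looking inspection camera, with the ball's centre about 80 mm above the glass, and finish there still holding the tray level and still; do not set it down. Leave the electrodes, the spanner and the bottle where they are.

Things in the scene. Friction and masses are not known exactly. Their poses are not given: they have to be found in the camera images.
- tray: Loose aluminium ball tray, about 260 g. Origin: centre of its disc's underside; z up. Disc 84 across, 8 thick. Orange upright handle fin on its centre: 40 along the tray's x, 12 thick along y, z 8 to 68. Two lugs 22 wide, 6 thick stick out along +y and -y to 58 from the centre. Clear ball cup (30 outside) at x = +56. With the ball in, the tray roughly balances at the handle.
- tray_grip (a point): Point in the handle fin, on the tray's axis, 54 above the tray's underside (14 below the fin's top): good place to pinch, across the tray's y. Axes as the tray's. (A brass counterweight 20 across stands beside the fin at the tray's x = -30, its top 26 above the tray's underside.)
- tray_pocket (a point): Where the ball's centre lies at rest in the cup: 56 along the tray's +x, 17.5 above its underside. Cup floor 5 above the tray's underside, rim 4 above that floor, inside diameter 22: the ball has about 2 of play and rolls out if tipped past about 45 degrees.
- ball_center (a point): Centre of the loose red gauge ball, 25 diameter, about 30 g.
- dock: Fixed dark steel plate 170 x 170, 20 high; the tray lies on it, underside 20 above the table, and turns about its vertical axis with some 4 of sideways play. Origin: centre of its underside. Locked at the start: tray's x within 0.1 rad of the dock's x. Turned anticlockwise (positive yaw) from the dock's x, the lugs are clear from 0.55 rad on; 0.75 rad is a good place to lift.
- claw (a point): Underside of the blue claw at the dock's +y, over the lug, 60 from the dock's axis, 29 above the table (3 above the lug). Its twin is at the dock's -y. Each is 28 wide, reaches from 47 to 74 from the axis, top 37 above the table.
- stop_pin (a point): Top of the brass pin (8 across, 14 tall) that stops the tray's anticlockwise turn at about 0.9 rad from the dock's x; it stands on the dock, 54 from its axis. A second such pin keeps the tray from turning clockwise.
- viewer: Fixed grey upward-looking inspection camera, 150 x 150 x 50 high, white light ring 90 across on top round a black ring and the 40 mm glass of the lens. Origin: centre of its underside.
- lens (a point): Centre of the lens glass, on top of the camera, 50 above the table; z up.
- electrode_fork: Bystander: copper electrode with two prongs on a 40 x 40 x 30 aluminium block, standing, 70 tall. Origin: centre of its underside.
- electrode_rib: Bystander: copper electrode with one rib (30 x 12) on a 40 x 40 x 30 aluminium block, standing, 70 tall. Origin: centre of its underside.
- wrench: Bystander: steel spanner 150 long lying flat between dock and camera, under 20 high. Origin: near its middle, underside.
- spray: Bystander: white bottle with orange cap, 54 across, 170 tall, standing. Origin: centre of its underside.

How it is judged:
By the outcome, as a careful person would: the job done as asked, in the order asked, and still so for the second after the job is handed in, while the arm keeps its last pose, push and grip.
It also fails if it takes over 48 s, if anything falls off the work surface, if the arm or the gripper's body presses on something with over 40 N, if the wrist force passes 120 N, or if a joint passes its speed limit or range.

## Working session

There is one attempt and no reset: what is moved stays moved. The work goes in short steps, Python scripts to look and compute and a shell command to move; the robot and the scene stay as the last step left them, time stands still between calls to the robot, and variables do not carry over. Pictures are saved under pics/ and viewed, and the job is handed in when it is done.

```bash
ls; mkdir -p pics; python3 - <<'E'
from station import r
import cv2,json,numpy as np
print(r.state(), r.tips_ahead)
for n in ("scene","top"):
    c=r.capture(n); cv2.imwrite(f"pics/{n}0.png",c["image"][:,:,::-1])
    im=c.pop("image"); print(n,{k:np.round(v,4).tolist() for k,v in c.items()})
E
```

```text
pics
{'t': 0.0, 'joints': array([ 1.05829645,  0.60012774, -0.00253686,  1.6001095 ,  0.00180875,
        0.94289678, -0.07980127]), 'joint_velocities': array([-7.53836073e-04, -5.83484023e-04, -9.88359760e-04, -1.66463868e-03,
       -6.19612535e-04, -1.75381905e-05,  8.71419414e-05]), 'effort': array([-5.61064790e-04, -7.76462674e+01,  1.56431045e+00, -2.58023340e+01,
        1.22845024e-02,  8.75064055e-03,  9.47543867e-06]), 'eef_pos': array([ 0.30584566, -0.65684799,  0.24442242]), 'eef_rot': array([-3.14006078e+00,  1.52030385e-04,  4.35857074e-01]), 'wrist_force': array([ 0.89661431, -0.25666277, -0.55144284]), 'wrist_torque': array([-0.03327396, -0.04498025, -0.01449341]), 'grip_width': 0.08541611194705927} 0.014
scene {'fx': 464.9492, 'fy': 464.9492, 'cx': 277.6429, 'cy': 202.6998, 'R': [[-0.7048, 0.7092, 0.0127], [0.6036, 0.609, -0.5146], [-0.3727, -0.3551, -0.8573]], 't': [0.4103, -0.2663, 1.8121]}
top {'fx': 439.5541, 'fy': 439.5541, 'cx': 280.2713, 'cy': 214.4714, 'R': [[0.0252, -0.9997, -0.0011], [-0.9922, -0.0249, -0.1225], [0.1224, 0.0042, -0.9925]], 't': [-0.0303, 0.5252, 1.3667]}
```

View pics/scene0.png

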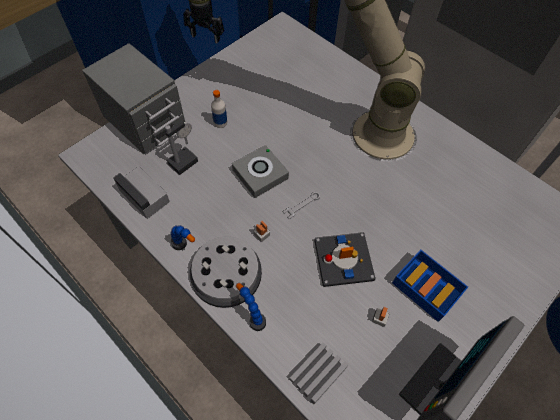

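View pics/top0.png

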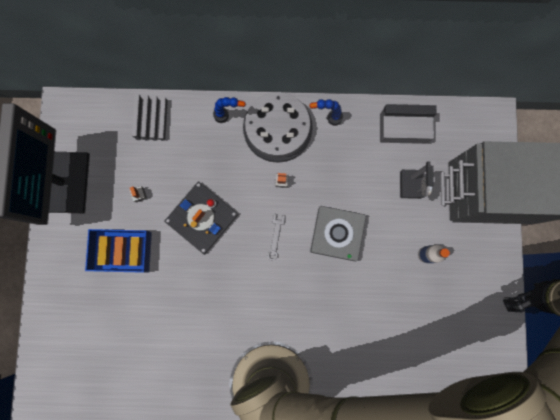

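The dock with tray is at about (202,217) in the top view and the viewer lens at about (339,233). I'll zoom in on both.

```bash
cat > h.py <<'E'
import numpy as np,cv2
from station import r
def ray(c,uv,z):
    d=np.array([(uv[0]-c["cx"])/c["fx"],(uv[1]-c["cy"])/c["fy"],1.]);R=np.array(c["R"]);C=-R.T@np.array(c["t"]);d=R.T@d
    return C+d*(z-C[2])/d[2]
def proj(c,X):
    p=np.array(c["R"])@np.array(X)+np.array(c["t"]);return np.array([c["cx"]+c["fx"]*p[0]/p[2],c["cy"]+c["fy"]*p[1]/p[2]])
def crop(c,u,v,w,h,s,name):
    cv2.imwrite(name,cv2.resize(c["image"][v:v+h,u:u+w,::-1],None,fx=s,fy=s,interpolation=cv2.INTER_CUBIC))
E
python3 - <<'E'
from h import *
c=r.capture("top"); s=r.capture("scene")
crop(c,160,177,90,80,8,"pics/t1.png");crop(s,305,220,80,75,8,"pics/s1.png")
a=cv2.resize(c["image"][190:270,295:385,::-1],None,fx=6,fy=6,interpolation=cv2.INTER_CUBIC)
cv2.imwrite("pics/t2.png",a)
E
```

```text
(no output)
```

View pics/t1.png

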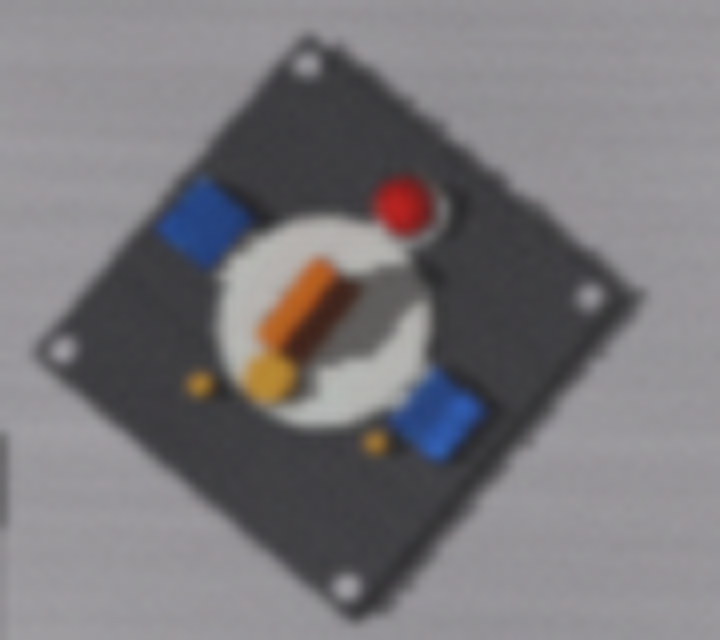

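View pics/s1.png

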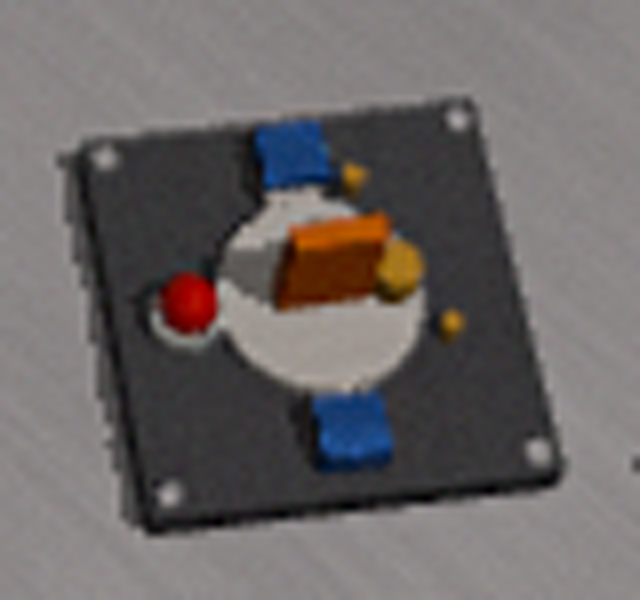

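View pics/t2.png

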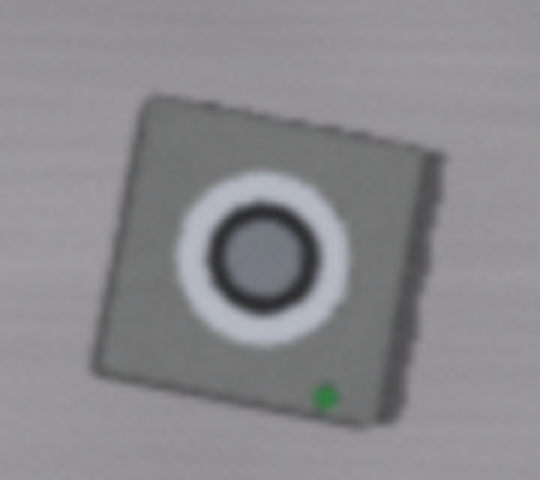

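```bash
python3 - <<'E'
from h import *
c=r.capture("top"); s=r.capture("scene")
T=lambda x,y,u0=160,v0=177,k=8:(u0+(x+.5)/k-.5,v0+(y+.5)/k-.5)
S=lambda x,y:T(x,y,305,220)
P=lambda n,X:print(n,np.round(X,4))
sc=[ray(c,T(*p),.02) for p in [(308,65),(590,297),(347,588),(63,350)]]
ss=[ray(s,S(*p),.02) for p in [(105,157),(457,118),(540,450),(170,492)]]
for n,q in (("top",sc),("scene",ss)): 
    P("dock "+n,np.mean(q,0)); print([round(float(np.degrees(np.arctan2(*(q[(i+1)%4]-q[i])[1::-1]))),1) for i in range(4)],[round(float(np.linalg.norm(q[(i+1)%4]-q[i])),3) for i in range(4)])
P("disc t",ray(c,T(325,321),.028));P("disc s",ray(s,S(322,290),.028))
for n,im,uv0 in (("t",c,(160,177)),("s",s,(305,220))):
    I=im["image"][uv0[1]:uv0[1]+80,uv0[0]:uv0[0]+(90 if n=="t" else 80)]
    h=cv2.cvtColor(I,cv2.COLOR_RGB2HSV).astype(int)
    for nm,m in (("ball",((h[...,0]<4)|(h[...,0]>174))&(h[...,1]>170)&(h[...,2]>90)),("fintop",(h[...,0]>6)&(h[...,0]<15)&(h[...,1]>150)&(h[...,2]>(180 if n=="t" else 150)))):
        ys,xs=np.nonzero(m); uv=(xs.mean()+uv0[0],ys.mean()+uv0[1])
        P(nm+n+f" {len(xs)} {uv}",ray(im,uv,.0375 if nm=="ball" else .088))
        if nm=="fintop":
            q=np.array([ray(im,(x+uv0[0],y+uv0[1]),.088)[:2] for x,y in zip(xs,ys)]);w,v=np.linalg.eigh(np.cov(q.T));print(" fin yaw",np.arctan2(*v[::-1,1]),np.sqrt(w*12))
P("claws t",[ray(c,T(207,222),.037),ray(c,T(438,415),.037)])
P("claws s",[ray(s,S(293,153),.037),ray(s,S(350,430),.037)])
P("cw t",ray(c,T(270,378),.046));P("cw s",ray(s,S(400,268),.046))
P("pins",[ray(c,T(200,384),.034),ray(c,T(375,441),.034)])
P("lens t",ray(c,T(263,258,295,190,6),.05))
crop(s,225,140,75,65,8,"pics/s2.png")
E
```

```text
dock top [0.5126 0.2389 0.02  ]
[-127.9, 142.2, 52.1, -38.0] [0.149, 0.15, 0.15, 0.15]
dock scene [0.5127 0.2377 0.02  ]
[142.2, 52.3, -38.1, -127.8] [0.15, 0.15, 0.15, 0.149]
disc t [0.5128 0.2383 0.028 ]
disc s [0.5116 0.2376 0.028 ]
ballt 26 (np.float64(209.9230769230769), np.float64(202.23076923076923)) [0.5588 0.2077 0.0375]
fintopt 11 (np.float64(196.1818181818182), np.float64(214.1818181818182)) [0.5134 0.2396 0.088 ]
 fin yaw 2.518516334201724 [0.00353196 0.0308725 ]
balls 36 (np.float64(328.3888888888889), np.float64(257.1388888888889)) [0.557  0.2052 0.0375]
fintops 30 (np.float64(347.06666666666666), np.float64(248.36666666666667)) [0.5138 0.238  0.088 ]
 fin yaw 2.5183248945723204 [0.01018425 0.03591138]
claws t [[0.5502 0.2854 0.037 ]
 [0.4755 0.1902 0.037 ]]
claws s [[0.4771 0.1907 0.037 ]
 [0.5539 0.2867 0.037 ]]
cw t [0.4877 0.2554 0.046 ]
cw s [0.4899 0.2571 0.046 ]
pins [[0.4857 0.2855 0.034 ]
 [0.4648 0.2151 0.034 ]]
lens t [ 0.4711 -0.2003  0.05  ]
```

View pics/s2.png

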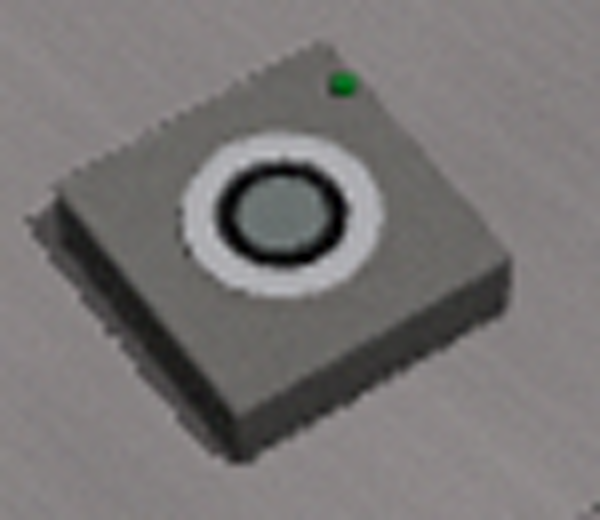

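Ball, disc, fin, dock and claws agree between the two views within about 2 mm. The dock yaw is ≈ −0.662 and the tray yaw ≈ −0.623. I'll cross-check the lens and bystanders, then plan the approach.

```bash
cat >> h.py <<'E'
from scipy.spatial.transform import Rotation as Ro
def go(pos,yaw,st=None):
    """shift (cm, tool axes) & rotvec to reach pos w/ tool down and yaw"""
    st=st or r.state(); A=Ro.from_euler("xyz",st["eef_rot"]); B=Ro.from_euler("xyz",[np.pi,0,yaw])
    print("shift cm",np.round(A.inv().apply(np.array(pos)-st["eef_pos"])*100,2),"turn",np.round((A.inv()*B).as_rotvec(),3))
E
python3 - <<'E'
from h import *
c=r.capture("top"); s=r.capture("scene")
print("lens s",ray(s,(225+284.5/8-.5,140+214.5/8-.5),.05))
print("bottle",ray(c,(446,253),.17),"el",ray(c,(281,180),.07))
go([.50,-.2,.28],.436+1.0);go([.513,.239,.20],2.518)
E
```

```text
lens s [ 0.47041449 -0.20067804  0.05      ]
bottle [ 0.41058252 -0.49012502  0.17      ] el [ 0.62975781 -0.0167429   0.07      ]
shift cm [ 36.88 -33.26  -3.48] turn [-0. -0. -1.]
shift cm [ 56.59 -72.5    4.53] turn [-0.    -0.    -2.082]
```

```bash
python3 -m creep '[[[0,0,-5],[0,0,0]],[[6,-6,-7],[0,0,-0.15]],[[12,-11,-6],[0,0,-0.3]],[[17,-15,-5],[0,0,-0.45]],[[22,-20,-4],[0,0,-0.6]],[[27,-24,-4],[0,0,-0.75]],[[32,-29,-4],[0,0,-0.9]],[[37,-33,-3.5],[0,0,-1.0]]]' 1; python3 - <<'E'
from h import *
go([.513,.239,.20],2.518)
E
```

```text
t: 1.4
eef_pos: [0.4775, -0.2561, 0.2838]
eef_rot: [3.141, 0.0, 1.439]
wrist_force: [0.1, -1.2, -0.1]
grip_width: 0.0857
shift cm [49.55 -2.97  8.36] turn [ 1.000e-03  1.000e-03 -1.079e+00]
```

```bash
python3 -m creep '[[[6,0,0],[0,0,-0.15]],[[12,-0.5,1],[0,0,-0.3]],[[18,-1,2],[0,0,-0.45]],[[24,-1.5,3],[0,0,-0.6]],[[30,-2,4],[0,0,-0.75]],[[36,-2.5,5],[0,0,-0.9]],[[42,-3,6],[0,0,-1.08]],[[44,-3,7],[0,0,-1.08]]]' ; python3 -m creep '[[[0,0,0],[0,0,0]],[[0,0,0],[0,0,0]]]'; python3 - <<'E'
from h import *
print(r.state()["joints"])
go([.513,.2388,.069],2.518)
E
```

```text
t: 2.4
eef_pos: [0.5063, 0.1865, 0.2135]
eef_rot: [3.139, -0.001, 2.523]
wrist_force: [0.7, 0.0, -0.4]
grip_width: 0.0852
t: 2.65
eef_pos: [0.5065, 0.1811, 0.2135]
eef_rot: [-3.141, 0.0, 2.515]
wrist_force: [0.3, 0.1, -0.6]
grip_width: 0.0856
[ 0.00238935  0.48357817 -0.63229016  2.03230807  0.41448569  0.75318589
  0.06023256]
shift cm [ 2.86  5.07 14.45] turn [-0.001  0.    -0.003]
```

```bash
python3 -m creep '[[[2.86,5.07,0],[0,0,0]],[[2.86,5.07,4],[0,0,0]],[[2.86,5.07,7],[0,0,0]],[[2.86,5.07,9],[0,0,0]],[[2.86,5.07,9],[0,0,0]],[[2.86,5.07,9],[0,0,0]]]'; python3 - <<'E'
from h import *
go([.513,.2388,.069],2.518)
c=r.capture("top"); s=r.capture("scene")
crop(c,160,167,90,80,8,"pics/t3.png");crop(s,305,200,90,75,8,"pics/s3.png")
E
```

```text
t: 3.4
eef_pos: [0.5136, 0.2395, 0.1245]
eef_rot: [3.141, 0.001, 2.515]
wrist_force: [0.6, 0.2, 0.1]
grip_width: 0.0854
shift cm [ 0.02 -0.09  5.55] turn [ 0.001  0.001 -0.003]
```

View pics/s3.png

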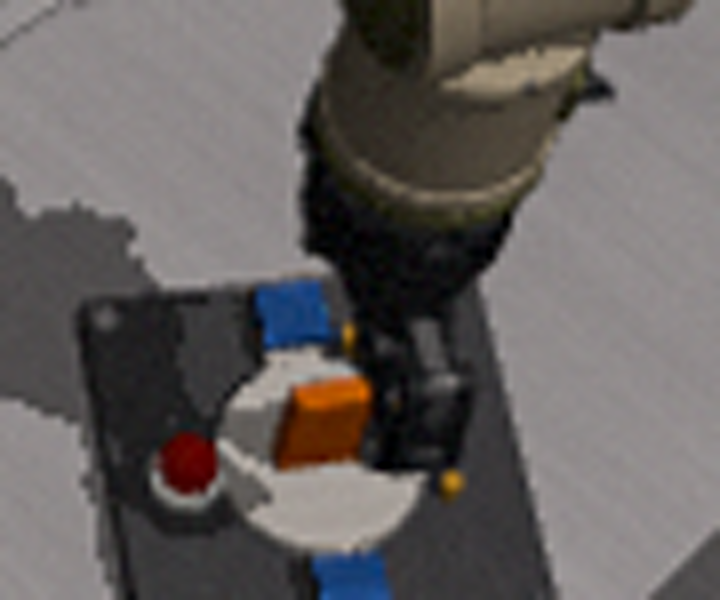

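View pics/t3.png

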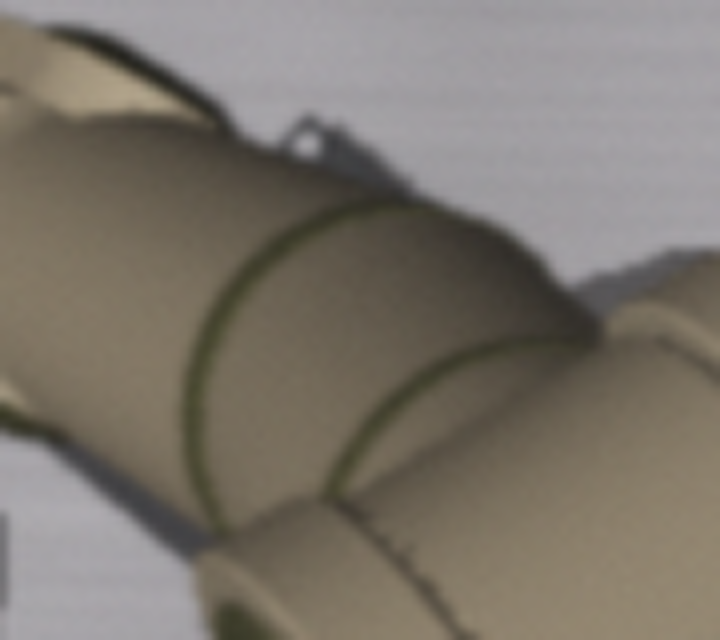

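```bash
python3 - <<'E'
from h import *
st=r.state(); s=r.capture("scene");A=Ro.from_euler("xyz",st["eef_rot"]).as_matrix()
print(A.round(2))
im=cv2.resize(s["image"][190:290,290:400,::-1],None,fx=6,fy=6,interpolation=cv2.INTER_CUBIC)
for p,col in (([0,0,0],(0,255,0)),([0,.045,0],(255,255,0)),([0,-.045,0],(255,0,255)),([0,0,-.1],(0,255,255)),([.04,0,0],(255,255,255))):
    q=proj(s,st["eef_pos"]+A@np.array(p)); print(p,q.round(1)); cv2.circle(im,tuple(int(v) for v in ((q-[290,190]+.5)*6)),5,col,-1)
cv2.imwrite("pics/s4.png",im)
E
```

```text
[[-0.81  0.59  0.  ]
 [ 0.59  0.81  0.  ]
 [-0.    0.   -1.  ]]
[0, 0, 0] [349.2 243.6]
[0, 0.045, 0] [352.8 256.9]
[0, -0.045, 0] [345.8 230.7]
[0, 0, -0.1] [354.2 228.3]
[0.04, 0, 0] [361.8 241.8]
```

View pics/s4.png

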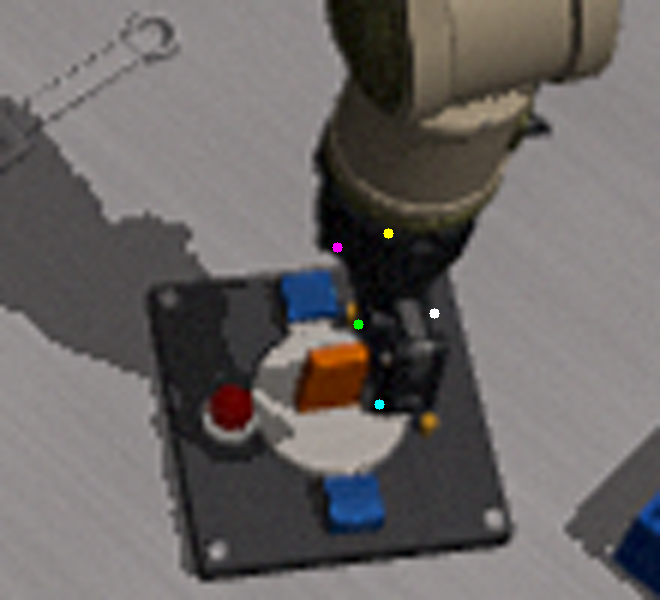

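```bash
python3 - <<'E'
from h import *
st=r.state(); s=r.capture("scene");A=Ro.from_euler("xyz",st["eef_rot"]).as_matrix()
I=np.clip(255*(s["image"][205:275,320:390,::-1]/255.)**.45,0,255).astype(np.uint8)
im=cv2.resize(I,None,fx=8,fy=8,interpolation=cv2.INTER_CUBIC)
for sg in (1,-1):
  box=[[x,sg*y,z] for x in (-.011,.011) for y in (.0427,.057) for z in (.001,-.05)]
  for p in box:
    q=proj(s,st["eef_pos"]+A@np.array(p)); cv2.circle(im,tuple(int(v) for v in ((q-[320,205]+.5)*8)),3,(0,255,0) if sg>0 else (255,0,255),-1)
cv2.imwrite("pics/s5.png",im)
E
```

```text
(no output)
```

View pics/s5.png

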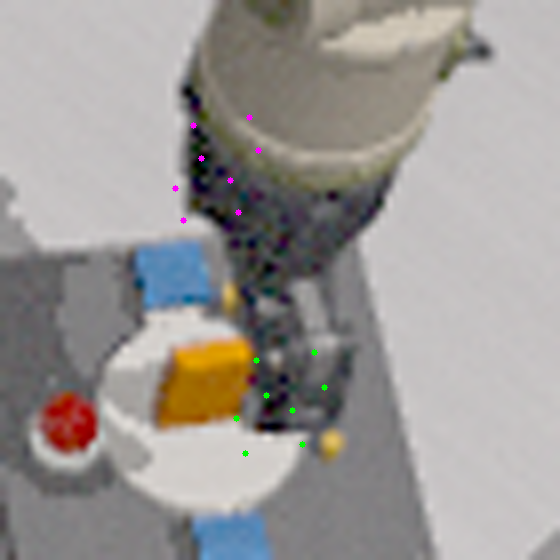

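The measured finger position sits a few mm off the model, mostly along the fin, which is harmless for straddling it. I'll descend and compare again at the fin's own depth.

```bash
python3 -m creep '[[[0,-0.05,1.5],[0,0,0]],[[0,-0.05,3],[0,0,0]],[[0,-0.05,4.5],[0,0,0]],[[0,-0.05,5.4],[0,0,0]],[[0,-0.05,5.4],[0,0,0]],[[0,-0.05,5.4],[0,0,0]]]'; python3 - <<'E'
from h import *
st=r.state(); s=r.capture("scene");A=Ro.from_euler("xyz",st["eef_rot"]).as_matrix()
I=np.clip(255*(s["image"][205:280,315:390,::-1]/255.)**.45,0,255).astype(np.uint8)
im=cv2.resize(I,None,fx=8,fy=8,interpolation=cv2.INTER_CUBIC)
for p,col in [([x,.0427,.001],(0,255,0)) for x in(-.011,.011)]+[([x,sy*.006,-.019],(255,0,255)) for x in (-.02,.02) for sy in (-1,1)]:
    q=proj(s,st["eef_pos"]+A@np.array(p)); cv2.circle(im,tuple(int(v) for v in ((q-[315,205]+.5)*8)),3,col,-1)
cv2.imwrite("pics/s6.png",im)
E
```

```text
t: 4.35
eef_pos: [0.5127, 0.2399, 0.0696]
eef_rot: [3.141, -0.0, 2.516]
wrist_force: [-0.3, -0.4, 0.1]
grip_width: 0.0855
```

View pics/s6.png

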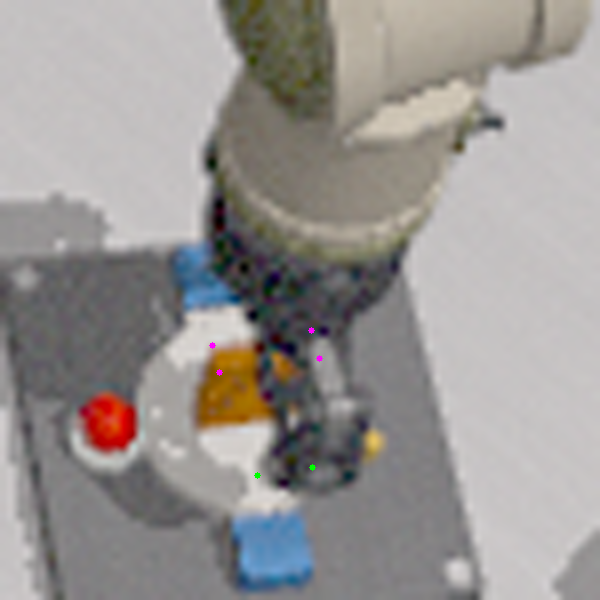

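```bash
python3 - <<'E'
from h import *
P=np.array([.30585,-.65685,.24442]);A=Ro.from_euler("xyz",[-3.14006,.00015,.43586]).as_matrix()
for n,(u,v,w,h) in (("top",(490,265,70,65)),("scene",(170,0,70,60))):
    c=r.capture(n); b=cv2.imread(f"pics/{n}0.png")
    I=np.clip(255*(b[v:v+h,u:u+w]/255.)**.45,0,255).astype(np.uint8)
    im=cv2.resize(I,None,fx=8,fy=8,interpolation=cv2.INTER_CUBIC)
    for sg in (1,-1):
      for p in [[x,sg*y,z] for x in (-.011,.011) for y in (.0427,.057) for z in (.001,)]:
        q=proj(c,P+A@np.array(p)); cv2.circle(im,tuple(int(k) for k in ((q-[u,v]+.5)*8)),3,(0,255,0) if sg>0 else (255,0,255),-1)
    cv2.imwrite(f"pics/st_{n}.png",im)
E
```

```text
(no output)
```

View pics/st_top.png

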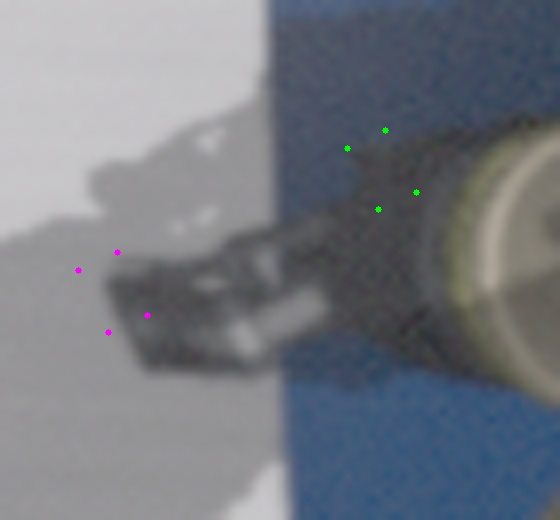

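View pics/st_scene.png

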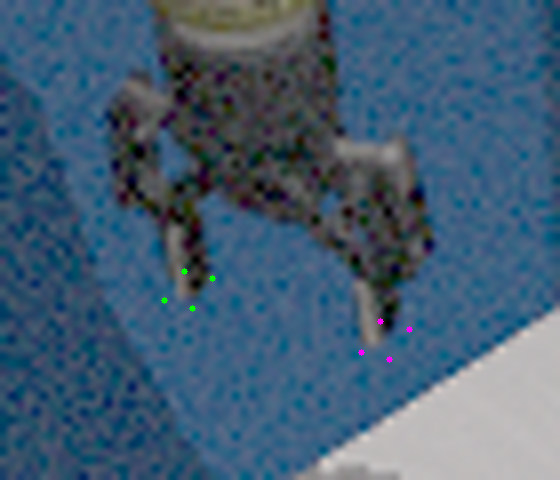

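Fingers straddle the fin, with no contact force, so I'll close.

```bash
python3 -m creep '[[[0,0,0],[0,0,0]],[[0,0,0],[0,0,0]],[[0,0,0],[0,0,0]],[[0,0,0],[0,0,0]],[[0,0,0],[0,0,0]],[[0,0,0],[0,0,0]],[[0,0,0],[0,0,0]],[[0,0,0],[0,0,0]]]' 0; python3 - <<'E'
from h import *
st=r.state(); print(st["wrist_force"],st["wrist_torque"]);s=r.capture("scene")
I=np.clip(255*(s["image"][205:280,315:390,::-1]/255.)**.45,0,255).astype(np.uint8)
cv2.imwrite("pics/s7.png",cv2.resize(I,None,fx=8,fy=8,interpolation=cv2.INTER_CUBIC))
E
```

```text
t: 5.5
eef_pos: [0.5128, 0.2397, 0.0696]
eef_rot: [3.141, 0.0, 2.516]
wrist_force: [0.3, 0.0, 3.6]
grip_width: 0.0112
[0.34123605 0.0257139  3.58569651] [-0.0399753   0.06552846  0.0142517 ]
```

View pics/s7.png

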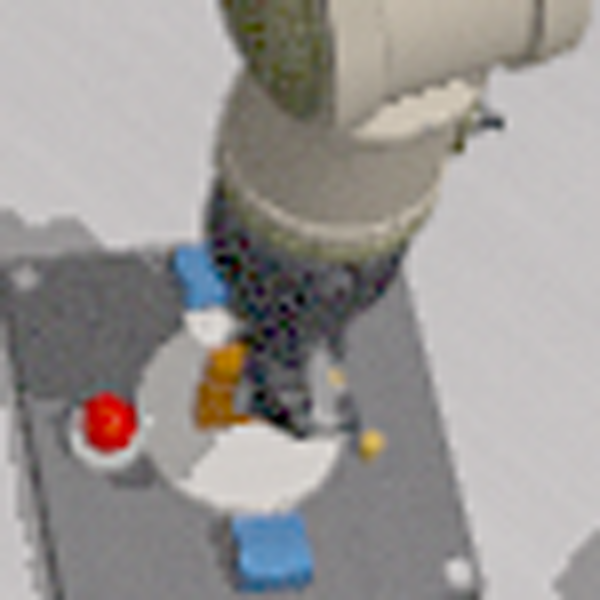

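```bash
python3 - <<'E'
from h import *
st=r.state(); s=r.capture("scene");A=Ro.from_euler("xyz",st["eef_rot"]).as_matrix()
I=np.clip(255*(s["image"][215:275,315:375,::-1]/255.)**.45,0,255).astype(np.uint8)
im=cv2.resize(I,None,fx=10,fy=10,interpolation=cv2.INTER_CUBIC)
def line(pts,col):
    q=np.array([(proj(s,st["eef_pos"]+A@np.array(p))-[315,215]+.5)*10 for p in pts]).astype(int);cv2.polylines(im,[q],True,col,1)
for y in (.0056,.018): line([[-.011,y,.014],[.011,y,.014],[.011,y,-.03],[-.011,y,-.03]],(0,255,0))
ce=np.array([.5127,.238,0]);x=np.array([np.cos(-.623),np.sin(-.623),0]);yy=np.array([-x[1],x[0],0])
for y in (.006,-.006):
    q=np.array([(proj(s,ce+a*x+y*yy+[0,0,z])-[315,215]+.5)*10 for a,z in((.02,.088),(-.02,.088),(-.02,.028),(.02,.028))]).astype(int);cv2.polylines(im,[q],True,(255,0,255),1)
cv2.imwrite("pics/s8.png",im)
E
```

```text
(no output)
```

View pics/s8.png

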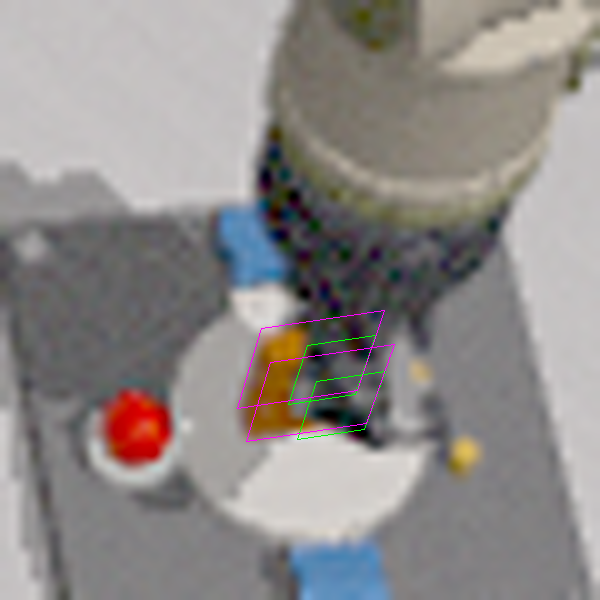

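Overlay: the pads sit where expected on the fin (left pad edge at about px 305 of the crop) and the tray has not moved. Next, turn +0.71 rad in place (tool −z).

```bash
python3 -m creep '[[[0,0,0],[0,0,-0.05]],[[0,0,0],[0,0,-0.14]],[[0,0,0],[0,0,-0.24]],[[0,0,0],[0,0,-0.34]],[[0,0,0],[0,0,-0.44]],[[0,0,0],[0,0,-0.54]],[[0,0,0],[0,0,-0.64]],[[0,0,0],[0,0,-0.7]]]'; python3 -m creep '[[[0,0,0],[0,0,0]],[[0,0,0],[0,0,0]]]';  python3 - <<'E'
from h import *
st=r.state(); print(st["wrist_force"],st["wrist_torque"],st["joints"]);s=r.capture("scene")
I=np.clip(255*(s["image"][205:280,315:390,::-1]/255.)**.45,0,255).astype(np.uint8)
cv2.imwrite("pics/s9.png",cv2.resize(I,None,fx=8,fy=8,interpolation=cv2.INTER_CUBIC))
crop(r.capture("top"),160,167,90,80,8,"pics/t9.png")
E
```

```text
t: 6.6
eef_pos: [0.5129, 0.2396, 0.0696]
eef_rot: [3.141, 0.0, -3.063]
wrist_force: [0.4, -0.2, 4.9]
grip_width: 0.0113
t: 6.85
eef_pos: [0.5129, 0.2396, 0.0696]
eef_rot: [3.142, 0.0, -3.065]
wrist_force: [1.2, -1.2, 5.0]
grip_width: 0.0108
[ 1.15833762 -1.23276753  5.02720411] [-0.04769446 -0.02638275  0.17283874] [-0.11390409  0.74339958 -0.6366368   2.0689567   0.80592359  0.59183785
  0.32202951]
```

View pics/s9.png

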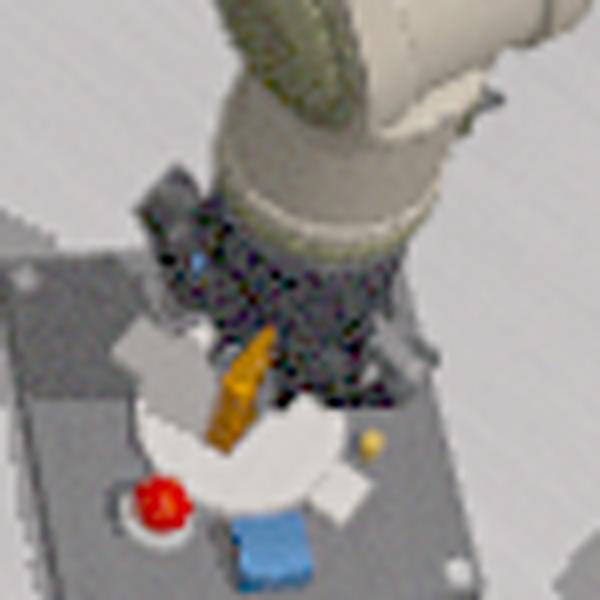

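View pics/t9.png

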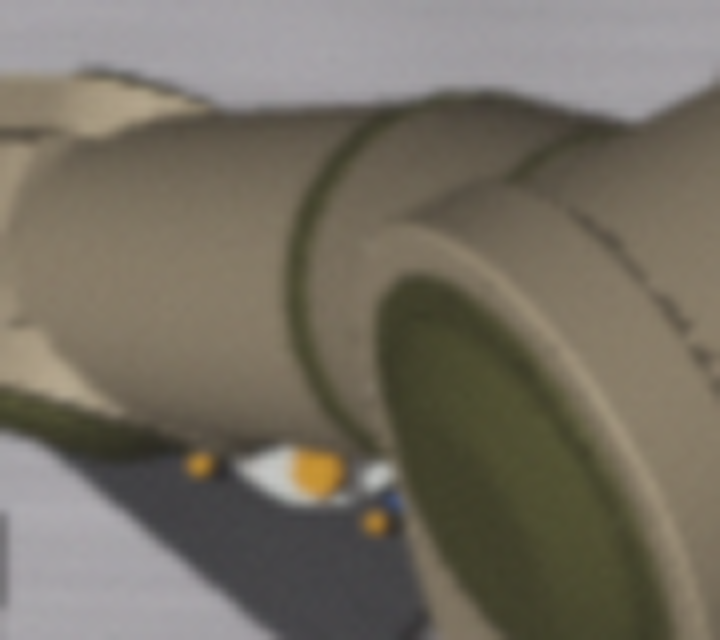

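The lugs now show in the open, off the blue claws, and the ball is in its cup. The tray is at dock +0.74 rad. Lift gently.

```bash
python3 -m creep '[[[0,0,-0.2],[0,0,0]],[[0,0,-0.7],[0,0,0]],[[0,0,-1.6],[0,0,0]],[[0,0,-2.8],[0,0,0]],[[0,0,-4.2],[0,0,0]],[[0,0,-5.5],[0,0,0]],[[0,0,-6.4],[0,0,0]],[[0,0,-6.8],[0,0,0]]]'; python3 - <<'E'
from h import *
st=r.state(); print(st["wrist_force"],st["wrist_torque"]);s=r.capture("scene")
I=np.clip(255*(s["image"][195:280,305:390,::-1]/255.)**.45,0,255).astype(np.uint8)
cv2.imwrite("pics/s10.png",cv2.resize(I,None,fx=7,fy=7,interpolation=cv2.INTER_CUBIC))
E
```

```text
t: 7.95
eef_pos: [0.5129, 0.2396, 0.1382]
eef_rot: [3.141, 0.001, -3.068]
wrist_force: [-1.3, 0.4, -2.8]
grip_width: 0.0111
[-1.30606649  0.35297666 -2.79635517] [ 0.01511965  0.00845258 -0.02695515]
```

View pics/s10.png

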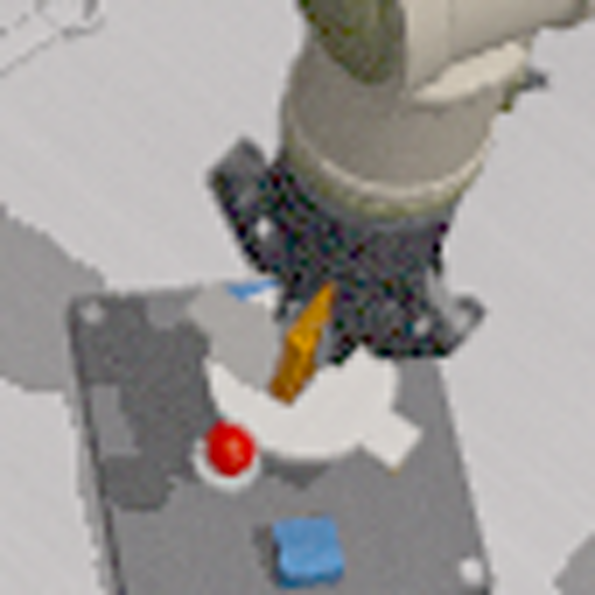

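Lifted clear at 2.8 N, ball in the cup. Carry toward the lens with gentle ramps.

```bash
python3 -m creep '[[[0,-0.3,-0.5],[0,0,0]],[[0.2,-1.2,-1.3],[0,0,0.02]],[[0.5,-2.7,-2.2],[0,0,0.06]],[[1,-4.6,-3],[0,0,0.11]],[[1.5,-6.6,-3.5],[0,0,0.17]],[[2,-8.6,-3.8],[0,0,0.23]],[[2.5,-10.6,-4],[0,0,0.29]],[[3,-12.6,-4],[0,0,0.35]]]'; python3 - <<'E'
from h import *
st=r.state(); print(st["joints"])
go([.4407,-.1534,.165],-1.0+np.pi)
E
```

```text
t: 9.0
eef_pos: [0.4919, 0.1102, 0.1775]
eef_rot: [-3.142, 0.0, 2.862]
wrist_force: [0.4, -0.3, -2.6]
grip_width: 0.0112
[ 0.17651178  0.52174509 -0.71443657  2.13447283  0.55106929  0.67375995
  0.3748246 ]
shift cm [ -2.37 -26.75   1.26] turn [0.   0.   0.72]
```

```bash
python3 -m creep '[[[-0.2,-2,0],[0,0,0.05]],[[-0.4,-4,0],[0,0,0.1]],[[-0.5,-6,0],[0,0,0.16]],[[-0.7,-8,0],[0,0,0.22]],[[-0.9,-10,0],[0,0,0.28]],[[-1.1,-12,0],[0,0,0.33]],[[-1.2,-13.7,0],[0,0,0.38]],[[-1.4,-15.2,0],[0,0,0.42]]]'; python3 - <<'E'
from h import *
st=r.state(); print(st["joints"])
go([.4407,-.1534,.165],-1.0+np.pi)
E
```

```text
t: 10.0
eef_pos: [0.4639, -0.0394, 0.1775]
eef_rot: [-3.142, -0.0, 2.443]
wrist_force: [-0.5, -0.2, -1.7]
grip_width: 0.0116
[ 0.41511579  0.45787537 -0.61291384  2.21923763  0.4732441   0.59187474
  0.32255791]
shift cm [ -5.55 -10.22   1.25] turn [-0.    -0.     0.301]
```

```bash
python3 -m creep '[[[-0.8,-1.5,0],[0,0,0.04]],[[-1.6,-3,0],[0,0,0.09]],[[-2.4,-4.5,0],[0,0,0.14]],[[-3.2,-6,0],[0,0,0.19]],[[-4,-7.4,0],[0,0,0.23]],[[-4.7,-8.7,0],[0,0,0.27]],[[-5.2,-9.6,0],[0,0,0.29]],[[-5.5,-10.1,0],[0,0,0.3]]]'; python3 -m creep '[[[0,0,0],[0,0,0]],[[0,0,0],[0,0,0]]]';python3 - <<'E'
from h import *
st=r.state(); print(st["joints"],st["wrist_force"])
go([.4407,-.1534,.165],-1.0+np.pi)
s=r.capture("scene");c=r.capture("top")
I=np.clip(255*(s["image"][125:205,220:300,::-1]/255.)**.6,0,255).astype(np.uint8)
cv2.imwrite("pics/s11.png",cv2.resize(I,None,fx=7,fy=7,interpolation=cv2.INTER_CUBIC))
crop(c,295,180,90,80,7,"pics/t11.png")
for n,im,(u,v,w,h) in (("s",s,(220,125,80,80)),("t",c,(295,180,90,80))):
    H=cv2.cvtColor(im["image"][v:v+h,u:u+w],cv2.COLOR_RGB2HSV).astype(int)
    m=((H[...,0]<4)|(H[...,0]>174))&(H[...,1]>170)&(H[...,2]>70); ys,xs=np.nonzero(m)
    if len(xs): uv=(xs.mean()+u,ys.mean()+v);print(n,len(xs),uv,ray(im,uv,.1423))
E
```

```text
t: 11.0
eef_pos: [0.4416, -0.1517, 0.1774]
eef_rot: [-3.142, -0.0, 2.145]
wrist_force: [-0.7, 0.3, -2.3]
grip_width: 0.0115
t: 11.25
eef_pos: [0.4418, -0.1506, 0.1775]
eef_rot: [3.141, -0.0, 2.147]
wrist_force: [-0.1, 0.7, -1.5]
grip_width: 0.0112
[ 0.60407153  0.44462976 -0.53542806  2.2199837   0.41650844  0.57251628
  0.33229595] [-0.14108504  0.70991396 -1.54031037]
shift cm [-0.17 -0.25  1.25] turn [ 0.    -0.     0.005]
s 24 (np.float64(259.3333333333333), np.float64(149.875)) [ 0.46881692 -0.20328722  0.1423    ]
```

View pics/s11.png

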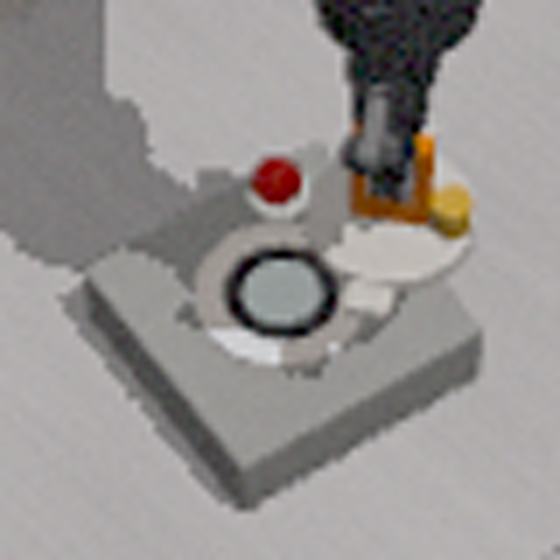

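View pics/t11.png

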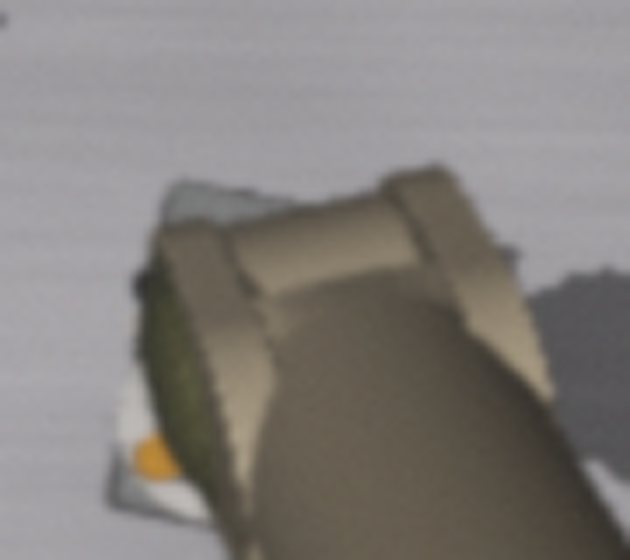

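```bash
cat > chk.py <<'E'
from h import *
import sys
st=r.state(); s=r.capture("scene"); print(st["eef_pos"],st["eef_rot"])
yaw=st["eef_rot"][2]-np.pi; x=np.array([np.cos(yaw),np.sin(yaw),0]);y=np.array([-x[1],x[0],0])
ce=st["eef_pos"]+.0009*x; ce[2]-=.0496; b=ce+.056*x+[0,0,.0175]
u,v,w,h=225,125,75,75
H=cv2.cvtColor(s["image"][v:v+h,u:u+w],cv2.COLOR_RGB2HSV).astype(int)
m=((H[...,0]<6)|(H[...,0]>170))&(H[...,1]>90)&(H[...,2]>40); m[:, 45:]=0
ys,xs=np.nonzero(m);uv=(xs.mean()+u,ys.mean()+v)
print("n",len(xs),"uv",uv,"box",np.ptp(xs)+1,np.ptp(ys)+1,"seen ball",ray(s,uv,b[2]).round(4),"kin ball",b.round(4),"proj kin",proj(s,b))
im=cv2.resize(np.clip(255*(s["image"][v:v+h,u:u+w,::-1]/255.)**.6,0,255).astype(np.uint8),None,fx=8,fy=8,interpolation=cv2.INTER_CUBIC)
def pl(P,c):
    q=np.array([(proj(s,p)-[u,v]+.5)*8 for p in P]).astype(int);cv2.polylines(im,[q],True,c,1)
t=np.linspace(0,2*np.pi,60)
pl([ce+.042*(np.cos(a)*x+np.sin(a)*y)+[0,0,.008] for a in t],(0,255,0))
pl([ce+.056*x+.015*(np.cos(a)*x+np.sin(a)*y)+[0,0,.009] for a in t],(0,255,0))
pl([np.array([.471,-.2005,.05])+.02*np.array([np.cos(a),np.sin(a),0]) for a in t],(255,0,255))
for q in(.006,-.006): pl([ce+a*x+q*y+[0,0,z] for a,z in((.02,.068),(-.02,.068),(-.02,.008),(.02,.008))],(255,0,255))
cv2.imwrite(sys.argv[1],im)
E
python3 chk.py pics/s12.png
```

```text
[ 0.4418199  -0.15062098  0.17747761] [ 3.14144943e+00 -1.05326866e-04  2.14677837e+00]
n 40 uv (np.float64(259.025), np.float64(150.325)) box 7 7 seen ball [ 0.4725 -0.2009  0.1454] kin ball [ 0.4728 -0.1983  0.1454] proj kin [259.48044647 150.80718344]
```

View pics/s12.png

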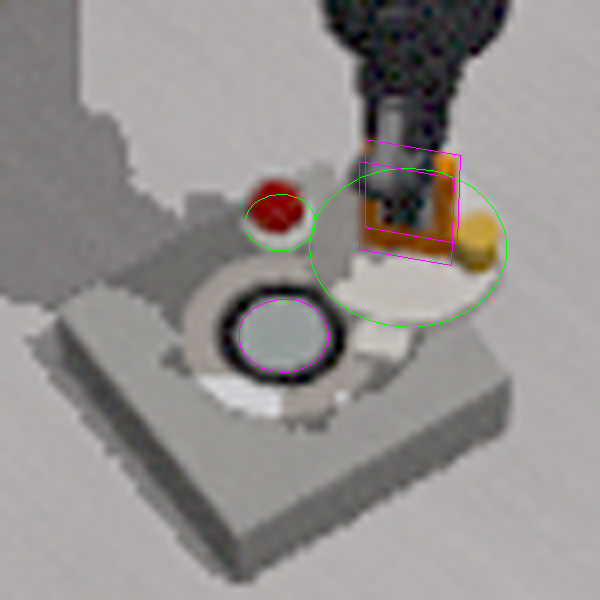

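The model overlay matches the picture within a pixel: the tray is level and the ball is in its cup. Remaining correction is about (−2, −1) mm and 15.4 mm down.

```bash
python3 - <<'E'
from h import *
st=r.state(); go(st["eef_pos"]+[-.002,-.001,-.0154],st["eef_rot"][2])
E
```

```text
shift cm [ 0.02 -0.22  1.54] turn [ 0. -0. -0.]
```

```bash
python3 -m creep '[[[0,-0.05,0.1],[0,0,0]],[[0,-0.1,0.4],[0,0,0]],[[0,-0.15,0.8],[0,0,0]],[[0,-0.2,1.2],[0,0,0]],[[0,-0.22,1.45],[0,0,0]],[[0,-0.22,1.54],[0,0,0]],[[0,-0.22,1.54],[0,0,0]],[[0,-0.22,1.54],[0,0,0]]]'; python3 -m creep '[[[0,0,0],[0,0,0]],[[0,0,0],[0,0,0]],[[0,0,0],[0,0,0]],[[0,0,0],[0,0,0]]]'; python3 chk.py pics/s13.png
```

```text
t: 12.4
eef_pos: [0.4399, -0.1523, 0.1622]
eef_rot: [3.142, 0.0, 2.146]
wrist_force: [0.0, 0.6, -2.4]
grip_width: 0.0114
t: 12.9
eef_pos: [0.4398, -0.1523, 0.1621]
eef_rot: [-3.142, 0.0, 2.146]
wrist_force: [0.3, 0.5, -2.2]
grip_width: 0.011
[ 0.43983927 -0.15228146  0.16207297] [-3.14158237e+00  1.22767885e-05  2.14583696e+00]
n 40 uv (np.float64(259.175), np.float64(152.225)) box 7 7 seen ball [ 0.4699 -0.2034  0.13  ] kin ball [ 0.4708 -0.2     0.13  ] proj kin [259.65609773 152.93380065]
```

View pics/s13.png

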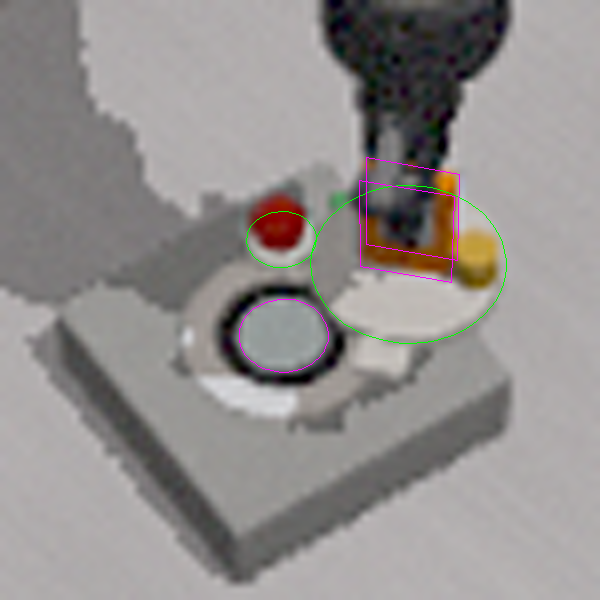

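```bash
python3 - <<'E'
from h import *
cv2.imwrite("pics/final.png",r.capture("scene")["image"][:,:,::-1]); print(np.abs(r.state()["joint_velocities"]).max())
E
```

```text
0.005558044432441496
```

View pics/final.png

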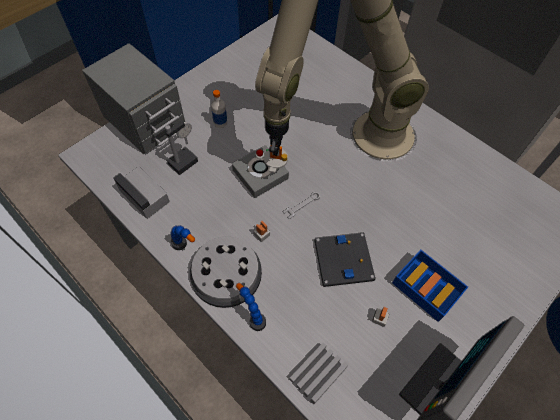

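The dock is empty at (345,258). The spanner, electrodes and bottle are where they were, and the tray is held over the viewer at about (260,155).

```bash
python3 -c "
from station import r
r.close_job(); print(r.state()['t'])"
```

```text
the job is handed in; nothing more can be done
the job is handed in; nothing more can be done
```

The job is handed in. I gripped the tray's handle and turned the tray anticlockwise in the dock by about 0.70 rad, to roughly 0.74 rad from the dock's x. I then lifted it level and carried it to the inspection camera, and it is still held there. The last reading before hand-in was at about 13 s.

**Ball position:** Arm kinematics put the ball at (0.471, -0.200, 0.130) m. The lens is at (0.471, -0.2005) m with its glass at z = 0.05 m, so the ball is about 80 mm above it and under 1 mm off centre.

**Disagreement:** The last picture put the ball about 3 mm further toward -y. That is about one pixel at this scale, so I left the pose alone. The average of the two estimates is about 1.3 mm off centre.

**Other checks:**
- The tool was level and the arm was nearly still.
- The pictures show the ball in its cup, and the wrist read about 2 N of load.
- The spanner, electrodes and bottle looked unmoved.
- The top camera could not confirm the final position because the arm blocked its view.
- The wrist force readings I took stayed near 5 N or less.

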